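# Fit the notched scraper blade in the sloping holder

### The arm

A 6-joint arm with a two-finger parallel gripper is mounted at the origin on a cart in front of the work surface, level with it; the furniture and walls round the work are solid. World frame = base frame: x ahead of the robot, y to its left, z up, the work surface at z = 0. Lengths are in m, angles in rad, forces in N, time in s.
With the tool pointing down it reaches from about 0.35 to 0.85 m from the base axis. Payload 8.1 kg.
Tool frame: the origin (TCP) lies at the very end of the fingers, on their centre line; the grasp point (between the pads) lies 19 mm behind it; z points along the fingers, y is the line along which they close (so a half turn about z gives the same grasp; the last joint's range is limited). The gripper opens to 93 mm and grips with 3 to 60 N. Pads are 15 mm wide; open, the fingers measure 128 mm over their backs; the gripper's body (75 mm by 188 mm) begins 65 mm behind the grasp point.
Start: joints at [-0.085, 0.13, 1.488, -0, 1.523, -0.085], TCP at [0.6, 0, 0.219] pointing down, gripper open.
Joint ranges: [-2.96, 2.96], [-0.89, 2.26], [0.02, 2.5], [-1.34, 4.48], [0, 2.73], [-2.66, 2.66]. Speed limits (rad/s): [2.39, 2.39, 2.79, 3.14, 3.14, 3.14].

### API

Orientations are given as a rotation vector (axis times angle).
In Python, from plant import robot gives the robot as it stands.
- The arm moves only by the tool play_rows, never from a script. Its argument "deltas" is one flat list of numbers, 5 for each row, row after row: the shift along the tool's x, y, z in mm, then the turn about the tool's z in degrees, then the finger opening in mm, from 0 to 93. A call has 1 to 10 rows; each row shifts and turns the commanded pose from where the row before left it, along the tool's axes as they then stand; what a row does not reach is not made up. A row lasts 1/12 s, in which the tool goes at most 41.7 mm and 7.16 degrees, less where a joint would pass 70% of its speed; a pose out of reach is approached as far as the arm can. A call with a gripper value outside its range is refused whole. The fingers move at their own pace and stop on an object; "newtons" is the grip in N (left out, the last holds). Time passes only in rows, so rows that do not move let the fingers close. It gives the time, the measured TCP pose, the force, the opening and the grip force at its end, in the units of the state.
- robot.read_state(): the state, without advancing time (a new reading comes with each control period).
- robot.read_camera(name): name is "scene" or "side" or "wrist"; returns a dict with "pixels" (384x512x3 uint8, blue, green, red), "mtx" (3x3 intrinsics, pixels), "D" ([k1, k2, p1, p2, k3] as OpenCV has them; the pictures are not rectified), "eye" and "rotation" of the camera in the world. Camera axes: x right, y up, looking along -z (the intrinsics and any distortion apply to the point x, -y, -z); pixel columns grow to the right and rows downward; lengths in m; the calibration is good to about 2 mm. A picture is of the moment at which its call begins. There is no depth.
- robot.close_job(): hands the job in; it is judged then, once.
The state is a dict: "t": time; "q": joint angles; "dq": joint speeds; "joint_torque": joint torques, N m; "tool_pos": TCP position; "orientation": TCP orientation; "force": force on the tool from outside, world axes, zero at the start; "wrist_torque": the same for the moment, N m; "opening": finger opening in m; "gripper_force": force on a finger pad.
Only numpy, scipy, OpenCV 4.12 (cv2) and the standard library are available. Lean on these libraries where they do the work, as an engineer would, in place of code of your own. Each camera call takes 0.05 s, during which the arm holds its last target. There are 200 camera calls.

### The job

Take the scraper blade that has a notch in its back edge and lay it in the sloping holder with the notch over the locating pin, flat on the bed and its straight front edge fully home and square against the ledge at the bottom of the slope. Once it lies there, swing the keeper arm in across it until it stops, and let everything go. Leave the other blade, which has no notch, where it is.

Things in the scene. Friction and masses are not known exactly. Their poses are not given: they have to be found in the camera images.
- blade: Notched scraper blade, loose on the table: dark steel plate 80 (its x) x 120 (y) x 5 mm with an upright grip rib, about 0.22 kg. Origin: centre of the plate's underside; z up, rib side. The front (-x) edge, x = -40 mm, is straight with a thin bright band. The notch is in the back (+x) edge.
- notch_mouth (a point): Middle of the notch's open end, in the blade's underside at blade x = +40 mm, y = 0. The notch is a straight slot 16 mm wide, right through the plate, running 24 mm in from there (to x = +16 mm).
- rib_top (a point): Centre of the top of the blade's black grip rib: 12 mm wide (blade y), 40 mm long (blade x from -30 to +10 mm), from 5 to 27 mm above the underside.
- plain_blade: The other scraper blade, not to be used: same plate, rib, origin and axes, but no notch in its back edge. Which of the two blades lies in front of the holder and which farther right varies.
- bed: The holder's flat aluminium bed, fixed, 28 degrees to the table, falling towards the robot's right. Origin on its top face, 55 mm above the table; x up the slope, y along the bed, z square out of the face. It spans x -54 to +54, y -70 to +100 mm. The seated blade's axes are those of the bed (rib outwards, notch up the slope), its origin at bed x = -5 mm, y = 0, z = 0.
- pin_foot (a point): Foot of the locating pin on the bed face, bed x = +24 mm, y = 0. The pin is 12 mm in diameter and stands 16 mm out of the face, square to it, tapering above 11 mm. With the blade seated the pin is 7 mm clear of the notch's inner end.
- ledge_mid (a point): Middle of the ledge where it meets the bed face, bed x = -45 mm, y = 0. The ledge is a dark bar across the foot of the bed, 7 mm out of the face, bed y -65 to +65 mm; the blade's front edge rests against its upper side.
- clamp (a joint): Keeper arm, 16 mm wide, 56 mm long, turning in the bed's plane about bed x = -20, y = +85 mm (22 mm boss). 0 rad: fully in, at its stop, pointing to bed -y over the blade; grows swinging out and up the slope (pi/2: pointing to bed +x, clear of the blade). Its underside is 9.5 mm above the bed. Light friction (about 1 N at the knob); it stays where left.
- clamp_knob (a point): Centre of the top of the keeper arm's round black knob: 16 mm in diameter, 15.5 to 45.5 mm above the bed face, 48 mm from the pivot, axis square to the bed.

How it is judged:
By the outcome, as a careful person would: the job done as asked, in the order asked, and still so for the second after the job is handed in, with the robot touching nothing.
It also fails if it takes over 46 s, if anything falls off the work surface, if the arm or the gripper's body presses on something with over 40 N, if the wrist force passes 120 N, or if a joint passes its speed limit or range.

## Working session

There is one attempt and no reset: what is moved stays moved. The work goes in short steps, Python scripts to look and compute and a tool call to move; the robot and the scene stay as the last step left them, time stands still between calls to the robot, and variables do not carry over. Pictures are saved under pics/ and viewed, at most 10 in all, crops included, and the job is handed in when it is done.

Besides the shell and the picture viewer there is one more tool, called after "Request:" as name(argument=value, ...) on one line, values as JSON. play_rows: Moves the arm, as the interface text tells. Its arguments: {"type":"object","properties":{"deltas":{"type":"array"},"newtons":{"type":"number"}},"required":["deltas"]}

```bash
ls; mkdir -p pics
python3 - <<'E'
from plant import robot
import cv2, numpy as np, pickle
s=robot.read_state(); print(s)
ims={}
for n in("scene","side"):
    c=robot.read_camera(n); ims[n]=c
    cv2.imwrite(f"pics/{n}0.png",c["pixels"]); print(n,c["mtx"],c["D"],c["eye"],c["rotation"])
pickle.dump(ims,open("c0.pkl","wb"))
E
```

```text
pics
{'t': 0.0, 'q': array([-8.54380617e-02,  1.31158362e-01,  1.48929547e+00, -1.47360976e-05,
        1.52295676e+00, -8.54068276e-02]), 'dq': array([ 1.27479392e-05,  7.15397474e-04, -8.15474037e-04,  1.66026513e-03,
        7.21372919e-04, -7.71665825e-04]), 'joint_torque': array([-1.61290725e-03, -5.59853125e+01, -4.91755986e+01,  7.67333270e-02,
        3.59135563e-02, -2.97389461e-04]), 'tool_pos': array([5.99435985e-01, 4.22350572e-05, 2.17580211e-01]), 'orientation': array([-2.22049846e+00, -2.22043070e+00,  1.85644551e-03]), 'force': array([ 0.25644949, -0.11630278, -0.50498002]), 'wrist_torque': array([ 0.01873767, -0.04186791,  0.00183893]), 'gripper_force': 0.0, 'opening': 0.09294274984875515}
scene [[397.44755555   0.         254.38091471]
 [  0.         397.44755555 191.07779081]
 [  0.           0.           1.        ]] [-0.10095467  0.          0.          0.          0.        ] [ 0.14801618 -0.51252219  0.72559745] [ 0.67274978 -0.30004131 -0.81470506]
side [[452.65283309   0.         251.03978018]
 [  0.         452.65283309 186.80596793]
 [  0.           0.           1.        ]] [-0.11066524  0.          0.          0.          0.        ] [0.22837596 0.63593673 0.54770228] [ 0.28027975 -1.41214254 -2.39714718]
```

View pics/scene0.png

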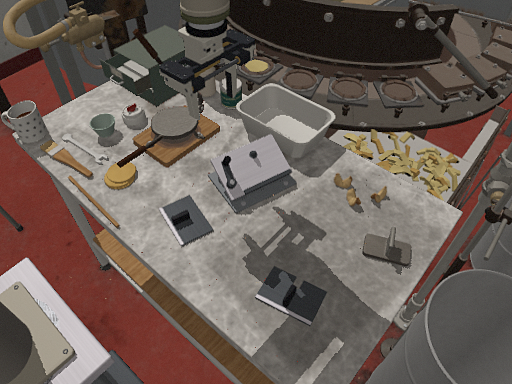

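View pics/side0.png

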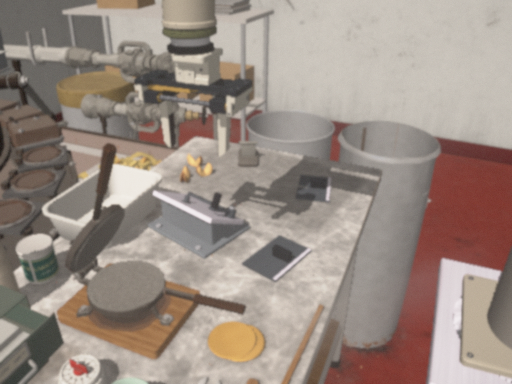

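The scene view shows the holder near (250,170), blade A at (187,218), blade B at (292,293). I'll zoom in on these.

Run:
```python
import cv2, numpy as np, pickle
c=pickle.load(open("c0.pkl","rb")); p=c["scene"]["pixels"]; q=c["side"]["pixels"]
def z(im,x,y,w,h,s): return cv2.resize(im[y:y+h,x:x+w],None,fx=s,fy=s,interpolation=cv2.INTER_CUBIC)
a=z(p,200,125,100,90,4);b=z(p,150,185,80,60,5);d=z(p,250,255,80,72,5)
e=z(q,235,165,100,58,4)
L=np.vstack([a,z(q,145,180,110,66,4)[:240,:400]]); R=np.vstack([b,d[:300]])
H=min(L.shape[0],R.shape[0]); cv2.imwrite("pics/z.png",np.hstack([L[:H],R[:H]])); print(L.shape,R.shape)
```

```text
(600, 400, 3) (600, 400, 3)
```

View pics/z.png

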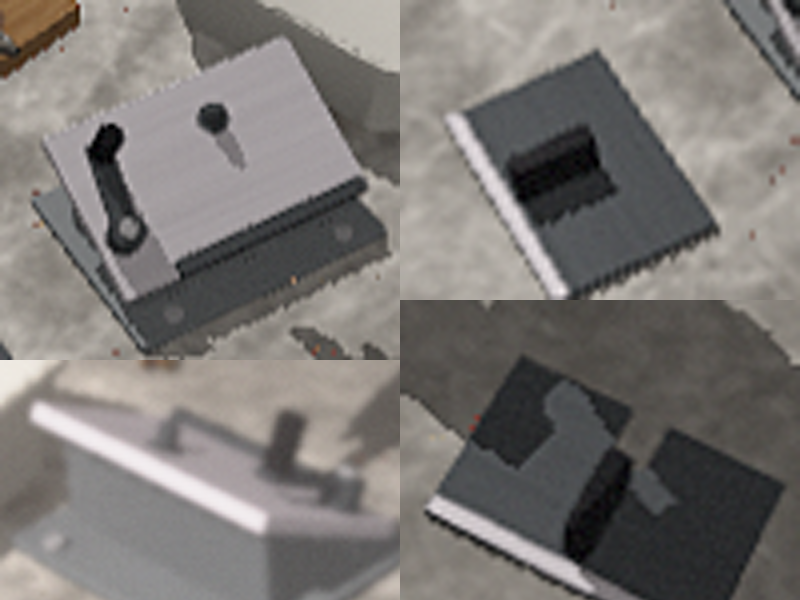

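The zooms show blade B has the notch (mouth at about (300,279) in the scene view). The keeper boss is at about (231,182), its knob at (226,160) and the pin at (253,154).

```bash
cat > h.py <<'E'
import numpy as np, cv2
from scipy.spatial.transform import Rotation as Rn
from plant import robot
def rays(c,uv):
    R=Rn.from_rotvec(c["rotation"]).as_matrix()
    n=cv2.undistortPoints(np.float64(uv).reshape(-1,1,2),c["mtx"],c["D"])[:,0]
    return np.c_[n[:,0],-n[:,1],-np.ones(len(n))]@R.T
def cast(c,uv,z):
    d=rays(c,uv); o=np.asarray(c["eye"]); z=np.broadcast_to(z,len(d))
    return o+d*((z-o[2])/d[:,2])[:,None]
def proj(c,P):
    R=Rn.from_rotvec(c["rotation"]).as_matrix()
    p=(np.atleast_2d(P)-c["eye"])@R; p=p*[1,-1,-1]
    return cv2.projectPoints(p,np.zeros(3),np.zeros(3),c["mtx"],np.asarray(c["D"]))[0][:,0]
def snap(n,f=None):
    c=robot.read_camera(n)
    if f: cv2.imwrite(f,c["pixels"])
    return c
E
python3 - <<'E'
from h import *; import pickle
c=pickle.load(open("c0.pkl","rb"))["scene"]
np.set_printoptions(precision=4,suppress=True)
print(cast(c,[(274,266),(327,292.4),(256,296.5),(296.4,277),(303.6,281)],.005))
b=cast(c,[(210.5,160),(272.5,134.5),(232.5,200)],[.0803,.0803,.0297]);print(b)
print(np.linalg.norm(b[1]-b[0]),np.linalg.norm(b[2]-b[0]))
w=snap("wrist","pics/w0.png"); print(w["eye"],w["rotation"],w["mtx"])
E
```

```text
[[ 0.4888 -0.2634  0.005 ]
 [ 0.5112 -0.3811  0.005 ]
 [ 0.4125 -0.2805  0.005 ]
 [ 0.4988 -0.3141  0.005 ]
 [ 0.5011 -0.3307  0.005 ]]
[[ 0.5725 -0.0013  0.0803]
 [ 0.7354 -0.0527  0.0803]
 [ 0.5476 -0.0917  0.0297]]
0.1708484267722247 0.1065712848631272
[0.5981 0.0638 0.3839] [-0.239   0.0007  0.0001] [[314.881    0.     250.6828]
 [  0.     314.881  190.6352]
 [  0.       0.       1.    ]]
```

Request:
play_rows(deltas=[-33, -15, 0, 0, 50, -33, -15, 0, 0, 50, -33, -15, 0, 0, 50, -33, -15, 0, 0, 50, -33, -15, 0, 0, 50, -33, -15, 0, 0, 50, -33, -15, 0, 0, 50, -33, -15, 0, 0, 50, -33, -15, 0, 0, 50, -33, -15, 0, 0, 50])

```text
t: 0.98
tool_pos: [0.4488, -0.3313, 0.2184]
orientation: [-2.221, -2.221, -0.0]
force: [-0.3, -0.4, 0.0]
opening: 0.0503
gripper_force: 0.0
```

Request:
play_rows(deltas=[0, 0, 10, 7.1, 50, 0, 0, 10, 7.1, 50, 0, 0, 10, 7.1, 50, 0, 0, 10, 7.1, 50, 0, 0, 10, 7.1, 50, 0, 0, 10, 7.1, 50, 0, 0, 10, 7.1, 50, 0, 0, 10, 7.1, 50, 0, 0, 0, 7.1, 50, 0, 0, 0, 7.1, 50])

```text
t: 1.82
tool_pos: [0.4492, -0.3293, 0.1372]
orientation: [-3.098, -0.509, 0.003]
force: [0.4, -0.4, 0.6]
opening: 0.0499
gripper_force: 0.0
```

Request:
play_rows(deltas=[0, 0, 0, 7.0, 50, 0, 0, 0, 0, 50, 0, 0, 0, 0, 50])

```text
t: 2.07
tool_pos: [0.4499, -0.3298, 0.1384]
orientation: [-3.123, -0.334, 0.001]
force: [-1.3, 0.0, 1.2]
opening: 0.0498
gripper_force: 0.0
```

Run:
```python
from h import *; import pickle
s=robot.read_state(); print(s["t"],s["tool_pos"],Rn.from_rotvec(s["orientation"]).as_matrix().round(4))
w=snap("wrist","pics/w1.png"); pickle.dump(w,open("w1.pkl","wb")); print(w["eye"])
```

```text
2.0667 [ 0.44987615 -0.32983993  0.13838994] [[ 9.773e-01  2.117e-01 -4.000e-04]
 [ 2.117e-01 -9.773e-01  3.000e-04]
 [-3.000e-04 -4.000e-04 -1.000e+00]]
[ 0.51188464 -0.31749714  0.30453472]
```

View pics/w1.png

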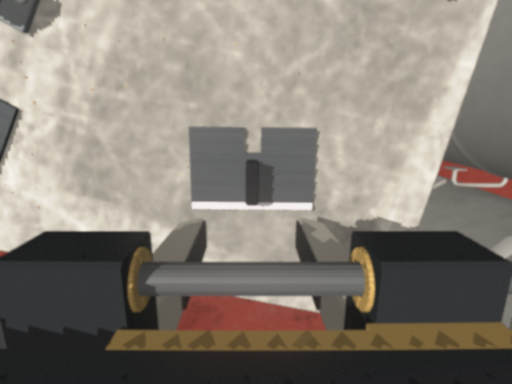

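The wrist view shows the blade almost square-on: back edge at row 128 (columns 190–318), notch at columns 246–261, rib at columns 246–259 and rows 160–205, bright band at row 206. I'll measure it with a mask.

Run:
```python
from h import *; import pickle
np.set_printoptions(precision=4,suppress=True)
w=pickle.load(open("w1.pkl","rb")); im=w["pixels"].astype(int)
g=im.max(2); m=(g<115); m[:, :170]=0; m[:,340:]=0; m[:110]=0; m[212:]=0
m=cv2.morphologyEx(m.astype(np.uint8),cv2.MORPH_OPEN,np.ones((3,3)))
n,l,st,_=cv2.connectedComponentsWithStats(m); k=1+st[1:,4].argmax(); print(st[k]); m=(l==k)
# edges
L=[];Rr=[]
for r in range(135,195):
    c=np.where(m[r])[0]; L.append((c.min()-.0,r)); Rr.append((c.max()+1.,r))
T=[(c,np.where(m[:,c])[0].min()) for c in list(range(195,240))+list(range(266,312))]
band=im.min(2)>190; B=[(c,np.where(band[195:215,c])[0].max()+196) for c in range(195,308) if band[195:215,c].any()]
N=[];
for r in range(132,148):
    c=np.where(~m[r,230:280])[0]+230
    if len(c): N.append(((c.min()+c.max())/2,r,len(c)))
print(np.array(N)[::5])
def fit(p,z):
    P=cast(w,np.float64(p)-0.5*np.array([0,0]),z)[:,:2]; vx,vy,x,y=cv2.fitLine(P.astype(np.float32),cv2.DIST_HUBER,0,.01,.01).ravel(); return np.array([x,y]),np.degrees(np.arctan2(vy,vx))
for nme,p in dict(L=L,R=Rr,T=T,B=B).items(): print(nme,fit(p,.005))
Nc=cast(w,[(a,b) for a,b,_ in N],.005)[:,:2]; print("notch",Nc.mean(0))
rib=(g<50)&m; r=np.argwhere(rib); print("rib",r.min(0),r.max(0),np.median(r,0))
print(cast(w,[(252.5,160),(252.5,205)],.027))
s=robot.read_state();print(s["tool_pos"])
```

```text
[ 190  128  127   77 8573]
[[253.5 132.   16. ]
 [253.  137.   17. ]
 [252.5 142.   18. ]
 [253.5 147.   16. ]]
L (array([ 0.4496, -0.2726], dtype=float32), np.float32(11.471005))
R (array([ 0.4675, -0.3903], dtype=float32), np.float32(12.143526))
T (array([ 0.4996, -0.3221], dtype=float32), np.float32(-78.426575))
B (array([ 0.426 , -0.3584], dtype=float32), np.float32(-77.77363))
notch [ 0.4897 -0.3248]Traceback (most recent call last):
  File "<stdin>", line 22, in <module>
    return umr_minimum(a, axis, None, out, keepdims, initial, where)
ValueError: zero-size array to reduction operation minimum which has no identity
```

Request:
play_rows(deltas=[8, 3.5, 0, 0.4, 40, 0, 0, 38, 0, 40, 0, 0, 38, 0, 40, 0, 0, 38, 0, 40, 0, 0, 12, 0, 40, 0, 0, 0, 0, 40, 0, 0, 0, 0, 0, 0, 0, 0, 0, 0, 0, 0, 0, 0, 0, 0, 0, 0, 0, 0], newtons=20)

```text
t: 2.95
tool_pos: [0.4601, -0.3329, 0.0152]
orientation: [3.123, 0.318, 0.004]
force: [0.7, 1.6, 0.8]
opening: 0.018
gripper_force: 0.6
```

Request:
play_rows(deltas=[0, 0, 0, 0, 0, 0, 0, 0, 0, 0, 0, 0, -15, 0, 0, 0, 0, -30, 0, 0, 0, 0, -40, 0, 0, 0, 0, -40, 0, 0, 0, 0, -40, 0, 0, 0, 0, 0, 0, 0])

```text
t: 3.62
tool_pos: [0.4623, -0.335, 0.1883]
orientation: [3.115, 0.316, 0.016]
force: [0.7, 0.2, -0.1]
opening: 0.0115
gripper_force: 20.0
```

Run:
```python
from h import *; import pickle
s=robot.read_state(); print(s["t"],s["tool_pos"],s["opening"],s["gripper_force"],s["force"])
a=snap("wrist")["pixels"][90:240,150:350]; b=snap("side")["pixels"][100:250,220:420]; d=snap("scene")["pixels"][180:330,220:420]
cv2.imwrite("pics/g1.png",np.hstack([cv2.resize(i,(260,195)) for i in(a,b,d)]))
```

```text
3.6167 [ 0.46228398 -0.33501447  0.18830128] 0.01149888676961371 19.999128878116608 [ 0.65428036  0.22995197 -0.10992055]
```

View pics/g1.png

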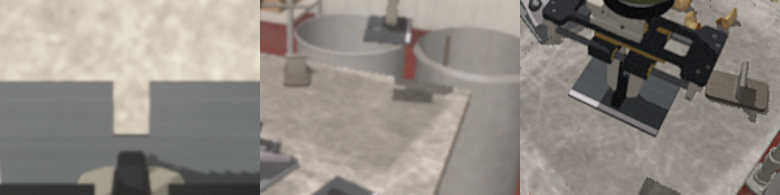

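The blade is held by its rib and lies level. Next I'll move beside the holder and measure the holder with the wrist camera.

Request:
play_rows(deltas=[28, -19, 0, 0, 0, 28, -19, 0, 0, 0, 28, -19, 0, 0, 0, 28, -19, 0, 0, 0, 28, -19, 0, 0, 0, 28, -19, 0, 0, 0, 28, -19, 0, 0, 0, 0, 0, 0, -6.9, 0, 0, 0, 0, -6.9, 0, 0, 0, 0, -6.9, 0])

```text
t: 4.6
tool_pos: [0.6225, -0.1605, 0.1738]
orientation: [-3.011, -0.884, 0.008]
force: [0.8, -0.2, -2.4]
opening: 0.0118
gripper_force: 20.0
```

Request:
play_rows(deltas=[0, 0, 0, -6.9, 0, 0, 0, 0, -6.9, 0, 0, 0, 0, -6.9, 0, 0, 0, 0, -6.9, 0, 0, 0, 0, -6.9, 0, 0, 0, 0, -6.5, 0, 0, 0, 0, 0, 0, 0, 0, 0, 0, 0, 0, 0, 0, 0, 0])

```text
t: 5.35
tool_pos: [0.6229, -0.1618, 0.1759]
orientation: [-2.522, -1.869, 0.002]
force: [-0.6, -0.4, -1.9]
opening: 0.0119
gripper_force: 20.0
```

Run:
```python
from h import *; import pickle
s=robot.read_state(); print(s["t"],s["tool_pos"],Rn.from_rotvec(s["orientation"]).as_matrix().round(4))
w=snap("wrist"); pickle.dump(w,open("w2.pkl","wb")); print(w["eye"])
cv2.imwrite("pics/w2.png",cv2.resize(w["pixels"],(800,600),interpolation=cv2.INTER_CUBIC))
```

```text
5.35 [ 0.62294249 -0.16176326  0.17586809] [[ 2.911e-01  9.567e-01 -2.600e-03]
 [ 9.567e-01 -2.911e-01  9.000e-04]
 [ 1.000e-04 -2.700e-03 -1.000e+00]]
[ 0.64065802 -0.10099829  0.3420532 ]
```

View pics/w2.png

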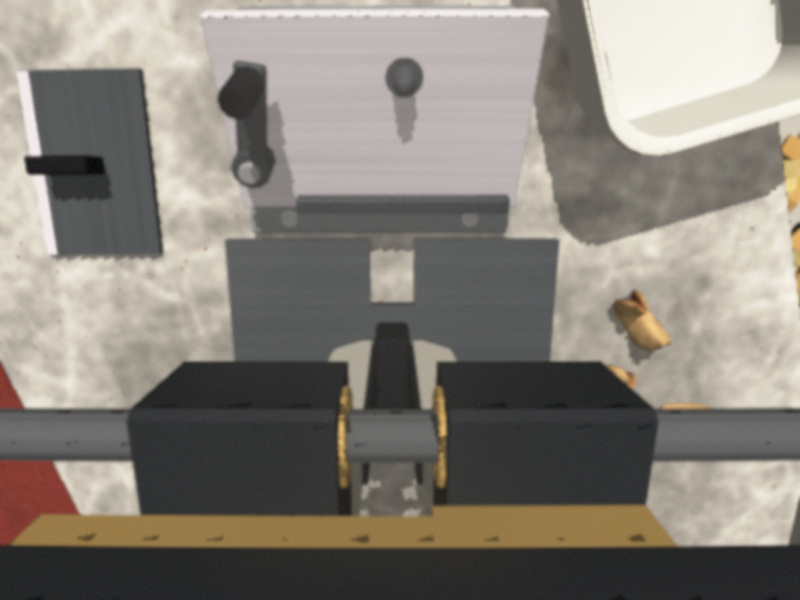

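The wrist view shows, in displayed pixels, the bed's top edge at row 18, the ledge line at row 197, the pin head at (405,75), and the held blade's notch at columns 371–413. The keeper arm points up the slope, with its boss at (250,170) and knob top at (240,90). The plain blade lies at the left.

Run:
```python
from h import *; import pickle
np.set_printoptions(precision=4,suppress=True)
w=pickle.load(open("w2.pkl","rb")); im=w["pixels"].astype(int); g=im.max(2)
h=0.64
for c in (180,220,300,335): print("col",c,g[4:18,c],g[118:134,c])
# horizontal gradients along rows for bed left/right edges
for r in (20,60,100): print("row",r,g[r,125:160],g[r,325:352])
for r in (160,175,190): print("notch",g[r,230:272])
pin=(g<120)[30:64,235:285]; n,l,st,ce=cv2.connectedComponentsWithStats(pin.astype(np.uint8)); print(st[1:],ce[1:]+[235,30])
```

```text
col 180 [175 186 220 236 238 225 200 192 192 194 193 196 196 194] [136 135 135 134 136 135 134 136 138 137 138 135 135 127 111  98]
col 220 [177 192 223 238 243 238 221 201 195 195 196 196 197 195] [187 186 184 185 183 174 151 121 102 100 101  91  83  80  81  80]
col 300 [176 196 224 239 243 236 218 200 194 194 192 193 192 191] [187 186 186 185 184 175 151 120 102  97  95  88  81  79  78  77]
col 335 [157 190 224 239 239 226 195 184 187 188 190 190 188 189] [199 197 198 198 199 201 200 202 198 196 194 191 190 194 194 195]
row 20 [203 208 211 212 206 195 191 192 193 191 192 192 193 193 192 191 191 192
 192 194 193 193 193 194 192 192 192 194 192 192 193 192 193 193 193] [190 190 190 192 190 190 190 191 190 190 191 190 190 190 188 189 189 188
 191 190 190 189 184 171 150 133 127]
row 60 [187 185 187 184 182 180 176 175 175 173 172 172 171 158 129  87  56  50
  51  51  51  50  51  51  52  51  53  53  53  53  54  54  55  54  55] [188 186 188 188 185 187 186 186 186 186 186 186 187 186 185 180 162 141
 128 125 126 124 126 122 122 120 120]
row 100 [186 187 184 183 180 175 172 171 171 171 171 171 173 175 173 176 177 175
 176 177 176 175 173 165 150 123  99  85  81  79  81  79  78  79  75] [190 189 190 191 189 189 191 189 184 186 193 199 197 198 196 194 195 195
 197 201 206 208 206 184 148 124 122]
notch [ 94  93  91  93  91  92  95 113 126 138 151 159 165 167 159 142 133 136
 149 158 161 158 144 132 133 145 152 156 154 144 137 138 143 148 136 113
  98  95  94  95  94  95]
notch [ 92  93  93  93  94  95 122 162 184 189 188 188 189 191 192 192 194 198
 201 204 204 206 203 199 199 197 198 200 204 206 208 212 213 201 165 121
  97  95  94  95  94  95]
notch [ 92  94  94  93  93  95 108 133 158 170 175 175 176 175 172 171 170 169
 171 175 179 183 185 185 182 182 179 180 180 181 182 183 181 171 144 112
  97  94  93  93  93  94]
[[ 12   8  23  25 454]] [[258.2974  49.6278]]
```

Run:
```python
from h import *; import pickle
np.set_printoptions(precision=4,suppress=True)
w=pickle.load(open("w2.pkl","rb"))
s28,c28=np.sin(np.radians(28)),np.cos(np.radians(28))
zb=lambda x,o=0: .055+x*s28+o*c28
top=cast(w,[(180,9.6),(220,10.3),(300,10.3),(335,9.5)],zb(.054)); v=top[-1]-top[0]; print("top",top[:,:2],"yaw",np.degrees(np.arctan2(v[1],v[0]))+90)
led=cast(w,[(220,124.3),(300,124.3)],zb(-.045,.007)); v=led[1]-led[0]; print("ledge",led[:,:2],np.degrees(np.arctan2(v[1],v[0]))+90)
led0=cast(w,[(220,124.3),(300,124.3)],zb(-.045)); print("ledge junction",led0[:,:2])
yaw=np.radians(73.3); X=np.array([np.cos(yaw),np.sin(yaw)]); Y=np.array([-X[1],X[0]])
print("top x",top[:,:2]@X-.054*c28,"ledge x",led[:,:2]@X-(-.045*c28-.007*s28),led0[:,:2]@X+.045*c28)
# sloped right edge: intersect with bed plane via iteration on height
o=None
def onbed(uv,ox,off=0):
    z=.06
    for _ in range(30):
        p=cast(w,[uv],z)[0]; x=(p[:2]@X-ox+off*s28)/c28; z=zb(x,off)
    return p,x
ox=(top[:,:2]@X-.054*c28).mean()
for uv in((348.7,20),(341.3,60)): p,x=onbed(uv,ox); print("R edge: oy",p[:2]@Y+.070,"bx",x)
p,x=onbed((129.6,20),ox); print("L edge oy",p[:2]@Y-.100)
p,x=onbed((258.2,48),ox,.014); print("pin oy",p[:2]@Y,x)
# boss top, knob top
for n,uv,off in(("boss",(249*.64,172*.64),.0175),("knob",(234*.64,98*.64),.0455)):
    p,x=onbed(uv,ox,off); print(n,x,p,p[:2]@Y)
for zt in(.164,.167,.170):
    a=cast(w,[(250.5,175),(250.6,190)],zt); print("notch",zt,a[:,:2]@Y,a[:,:2]@X); 
    e=cast(w,[(200,152.7),(300,152.7)],zt); print(e[:,:2]@X)
t=robot.read_state()["tool_pos"]; print("tcp",t[:2]@X,t[:2]@Y,t[2],"ox",ox)
```

```text
top [[ 0.6116 -0.0117]
 [ 0.6403 -0.021 ]
 [ 0.6981 -0.0386]
 [ 0.7235 -0.0457]] yaw 73.10801434355436
ledge [[ 0.6098 -0.1014]
 [ 0.6818 -0.1232]] 73.09566418921169
ledge junction [[ 0.6092 -0.1014]
 [ 0.6826 -0.1237]]
top x [0.1169 0.1162 0.116  0.1165] ledge x [0.1212 0.1209] [0.1177 0.1174]
R edge: oy -0.6479180831495652 bx 0.046897714996184184
R edge: oy -0.6477469948580477 bx 0.016583259706473414
L edge oy -0.6492137359810207
pin oy -0.6481723254934884 0.030639036850307284
boss -0.01928133199151922 [ 0.5655 -0.0745  0.0614] -0.5630781849131737
knob 0.031098837498266026 [ 0.5834 -0.0471  0.1098] -0.5723117046894761
notch 0.164 [-0.6421 -0.6421] [0.0533 0.0444]
[0.0662 0.066 ]
notch 0.167 [-0.6421 -0.6421] [0.0539 0.0451]
[0.0666 0.0664]
notch 0.17 [-0.6421 -0.6422] [0.0544 0.0459]
[0.0669 0.0667]
tcp 0.024054058464514527 -0.6434491957371711 0.17636744577014016 ox 0.11638189501326533
```

Request:
play_rows(deltas=[27, 2, 0, 0, 0, 27, 2, 0, 0, 0, 26.5, 2, 0, 0, 0, 0, 0, 20, 0, 0, 0, 0, 20, 0, 0, 0, 0, 20, 0, 0, 0, 0, 10, 0, 0, 0, 0, 0, 0, 0, 0, 0, 0, 0, 0, 0, 0, 0, 0, 0], newtons=12)

```text
t: 6.23
tool_pos: [0.6535, -0.087, 0.1092]
orientation: [2.52, 1.873, 0.002]
force: [0.5, -0.4, -2.5]
opening: 0.0117
gripper_force: 12.0
```

Run:
```python
from h import *; import pickle
s=robot.read_state(); t=s["tool_pos"]; yaw=np.radians(73.1); X=np.array([np.cos(yaw),np.sin(yaw)]); Y=np.array([-X[1],X[0]])
print(t,t[:2]@X,t[:2]@Y,s["force"])
w=snap("wrist"); d=snap("scene")
cv2.imwrite("pics/p1.png",np.hstack([cv2.resize(w["pixels"][40:240,120:380],(440,338)),cv2.resize(d["pixels"][90:230,180:320],(338,338))]))
```

```text
[ 0.65353974 -0.08702955  0.10918266] 0.10671437728744393 -0.650615383061753 [ 0.54179466 -0.41306449 -2.50887859]
```

View pics/p1.png

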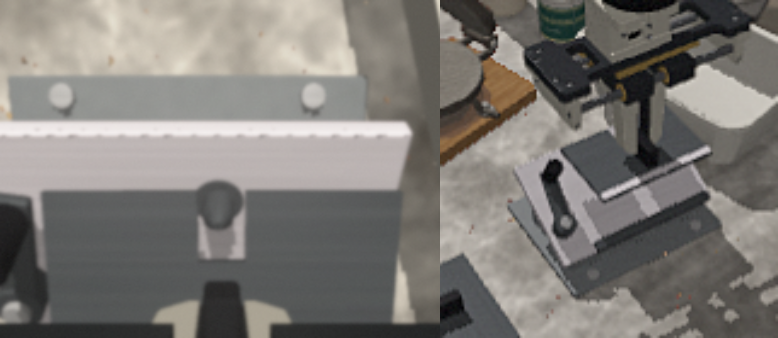

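The pin head sits at column 218, in the notch mouth (columns 197–245), about 1.3 mm to the left of centre. I'll shift by that amount and lower.

Request:
play_rows(deltas=[0, -1.3, 0, 0, 0, 0, 0, 6, 0, 0, 0, 0, 6, 0, 0, 0, 0, 6, 0, 0, 0, 0, 4, 0, 0, 0, 0, 4, 0, 0, 0, 0, 0, 0, 0])

```text
t: 6.92
tool_pos: [0.6508, -0.0867, 0.0804]
orientation: [-2.52, -1.875, 0.002]
force: [-0.3, -1.1, -2.0]
opening: 0.0119
gripper_force: 12.0
```

Request:
play_rows(deltas=[0, 0, 4, 0, 0, 0, 0, 4, 0, 0, 0, 0, 0, 0, 0])

```text
t: 7.17
tool_pos: [0.6514, -0.0865, 0.073]
orientation: [2.521, 1.875, -0.0]
force: [-0.6, -2.3, -0.7]
opening: 0.0116
gripper_force: 12.0
```

```bash
cat > st.py <<'E'
from h import *
s=robot.read_state(); t=s["tool_pos"]; yaw=np.radians(73.1); X=np.array([np.cos(yaw),np.sin(yaw)]); Y=np.array([-X[1],X[0]])
print(s["t"],t,"bed horiz",t[:2]@X-.1193,"y",t[:2]@Y+.6478,s["force"],s["wrist_torque"])
E
cat > pic.py <<'E'
from h import *; import sys
w=snap("wrist"); d=snap("scene"); e=snap("side")
cv2.imwrite(sys.argv[1],np.hstack([cv2.resize(w["pixels"][40:240,120:380],(300,230)),cv2.resize(d["pixels"][110:225,185:335],(300,230)),cv2.resize(e["pixels"][165:265,135:265],(200,154)) if 0 else cv2.resize(e["pixels"][165:265,135:260],(198,230))]))
E
python3 st.py; python3 pic.py pics/p2.png
```

```text
7.1667 [ 0.65137984 -0.08647032  0.07297154] bed horiz -0.012678427865418493 y -0.000586193572044813 [-0.58895719 -2.31444058 -0.6891141 ] [-0.45578378  0.03155219 -0.05631317]
```

View pics/p2.png

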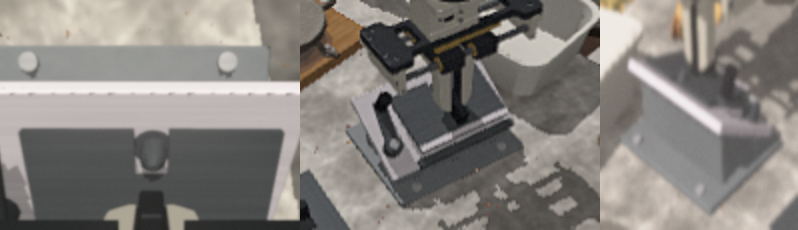

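The blade is tilting onto the bed as intended, with the pin inside the notch. I'll keep lowering.

Request:
play_rows(deltas=[0, 0, 3, 0, 0, 0, 0, 3, 0, 0, 0, 0, 0, 0, 0])

```text
t: 7.57
tool_pos: [0.6513, -0.0861, 0.067]
orientation: [-2.52, -1.875, 0.0]
force: [0.6, -1.0, -0.2]
opening: 0.0118
gripper_force: 12.0
```

Request:
play_rows(deltas=[0, 0, 2, 0, 0, 0, 0, 0, 0, 0])

```text
t: 7.73
tool_pos: [0.6514, -0.0862, 0.0653]
orientation: [-2.52, -1.875, -0.0]
force: [-0.7, -0.3, 0.1]
opening: 0.012
gripper_force: 12.0
```

```bash
python3 st.py
```

```text
7.7333 [ 0.65141096 -0.08618041  0.0652795 ] bed horiz -0.012391991338375236 y -0.0005316848422106668 [-0.73629068 -0.30029472  0.07233944] [-0.11627413  0.00019439 -0.0301623 ]
```

Request:
play_rows(deltas=[0, 0, 1.5, 0, 0, -2, 0, 1, 0, 0, -2, 0, 1, 0, 0, 0, 0, 0, 0, 0])

```text
t: 8.07
tool_pos: [0.6511, -0.0878, 0.0635]
orientation: [-2.518, -1.875, -0.005]
force: [-0.5, 8.9, 7.8]
opening: 0.0121
gripper_force: 12.0
```

Request:
play_rows(deltas=[-1.5, 0, 0.8, 0, 0, -1.5, 0, 0.8, 0, 0, 0, 0, 0, 0, 0])

```text
t: 8.32
tool_pos: [0.6503, -0.0903, 0.0624]
orientation: [-2.518, -1.876, -0.006]
force: [-3.4, 11.0, 10.7]
opening: 0.0119
gripper_force: 12.0
```

```bash
python3 st.py
```

```text
8.3167 [ 0.65033721 -0.09034233  0.06238943] bed horiz -0.01668631830379913 y -0.0007141896585991514 [-3.40772932 10.95520364 10.69954119] [ 1.94105478  0.66934029 -0.05373109]
```

Request:
play_rows(deltas=[0, 0, 0, 0, 18, 0, 0, 0, 0, 24, 0, 0, 0, 0, 30, 0, 0, -5, 0, 30, 0, 0, -20, 0, 30, 0, 0, -35, 0, 30, -20, 0, -35, 0, 30, -20, 0, 0, 0, 30, 0, 0, 0, 0, 30, 0, 0, 0, 0, 30])

```text
t: 9.15
tool_pos: [0.638, -0.1324, 0.1563]
orientation: [2.522, 1.872, 0.001]
force: [-0.4, 0.5, -1.3]
opening: 0.0301
gripper_force: 0.0
```

```bash
python3 st.py
python3 - <<'E'
from h import *; import pickle
w=snap("wrist"); d=snap("scene"); pickle.dump((w,d),open("p3.pkl","wb"))
cv2.imwrite("pics/p3.png",np.hstack([cv2.resize(w["pixels"][0:220,100:360],(440,372),interpolation=2),cv2.resize(d["pixels"][125:225,195:305],(360,372)[:2],interpolation=2)]))
E
```

```text
9.15 [ 0.63801161 -0.13242553  0.15632127] bed horiz -0.06053517701432738 y -0.001154565238809857 [-0.43795209  0.54274717 -1.33681995] [0.0430928  0.03539736 0.02898895]
```

View pics/p3.png

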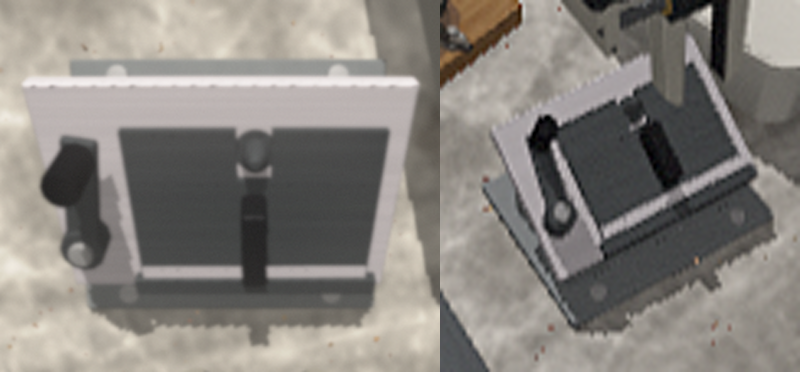

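The blade lies flat on the bed with the pin in its notch. Its bright band (row 270 in the wrist crop) is next to the ledge. I'll check that it is fully home.

Run:
```python
from h import *; import pickle
np.set_printoptions(precision=2,suppress=True)
w,d=pickle.load(open("p3.pkl","rb")); g=w["pixels"].astype(int).max(2)
for c in(190,200,210,230,270,285,300,310): print(c,"back",g[71:81,c],"front",g[152:172,c])
s28,c28=np.sin(np.radians(28)),np.cos(np.radians(28)); yaw=np.radians(73.1); X=np.array([np.cos(yaw),np.sin(yaw)]); Y=np.array([-X[1],X[0]])
Z=np.array([0,0,1.]); bx=np.r_[X*c28,s28]; by=np.r_[Y,0]; bz=np.cross(bx,by); O=np.r_[X*.1193+Y*-.6478,.055]
def onbed(c,uv,off):
    r=rays(c,uv); e=np.asarray(c["eye"]); t=((O+off*bz-e)@bz)/(r@bz); p=e+r*t[:,None]-O
    return np.c_[p@bx,p@by]*1000
def edge(c,lo,hi,thr,sgn):
    col=g[lo:hi,c].astype(float)*sgn; i=np.where((col[:-1]>thr*sgn)&(col[1:]<=thr*sgn))[0]
    return lo+i[0]+(col[i[0]]-thr*sgn)/(col[i[0]]-col[i[0]+1]) if len(i) else np.nan
cols=[180,190,200,210,220,230,270,280,290,300,310,320]
B=[(c,edge(c,60,90,140,1)) for c in cols]; print("back edge",onbed(w,B,.005))
F=[(c,edge(c,158,175,140,1)) for c in cols if g[155:165,c].max()>180]; print("front band end",onbed(w,F,.005))
top=[(c,edge(c,46,60,218,1)) for c in(160,200,240,280,320)]; print("bed top",top,onbed(w,top,0))
print(proj(w,[O-.045*bx+k*by+.007*bz for k in(-.04,.05)]))
```

```text
190 back [189 189 185 171 143 111  93  85  79  77] front [ 73  75  75  76  94 130 163 180 183 184 182 169 139 110  89  80  75  77
  74  77]
200 back [190 188 183 169 142 112  93  85  80  77] front [ 73  73  74  78  96 135 165 179 182 183 181 168 137 107  87  76  74  74
  74  74]
210 back [188 188 185 170 141 111  93  85  83  80] front [ 72  71  74  77  96 133 167 180 183 182 181 167 137 107  86  77  74  74
  71  73]
230 back [189 188 183 168 140 109  94  86  82  79] front [ 71  72  71  76  93 133 166 182 183 183 180 168 137 104  85  76  72  73
  73  73]
270 back [187 187 183 169 139 110  93  84  81  79] front [ 72  72  71  75  98 139 168 180 182 182 180 163 131 100  81  74  72  71
  73  73]
285 back [188 187 184 167 137 107  92  85  81  80] front [ 73  73  74  78 104 146 172 182 183 183 179 164 132 102  85  75  74  74
  74  74]
300 back [187 187 182 167 139 109  91  84  80  78] front [ 74  72  75  78 104 146 173 182 184 184 179 160 124  97  84  78  74  73
  73  75]
310 back [187 186 181 168 139 109  90  81  79  75] front [ 74  75  76  80 105 146 173 181 184 183 178 159 124  98  83  77  75  75
  75  75]
back edge [[ 37.54  52.08]
 [ 37.54  44.69]
 [ 37.56  37.3 ]
 [ 37.58  29.91]
 [ 37.61  22.53]
 [ 37.62  15.15]
 [ 37.7  -14.37]
 [ 37.75 -21.75]
 [ 37.8  -29.13]
 [ 37.78 -36.53]
 [ 37.81 -43.92]
 [ 37.79 -51.32]]
front band end [[-41.88  63.64]
 [-44.23  54.88]
 [-44.15  45.77]
 [-44.13  36.67]
 [-44.09  27.58]
 [-44.11  18.49]
 [-43.85 -17.86]
 [-43.81 -26.95]
 [-43.69 -36.03]
 [-43.61 -45.12]
 [-43.58 -54.22]
 [-40.7  -62.9 ]]
bed top [(160, np.float64(50.54545454545455)), (200, np.float64(50.36363636363637)), (240, np.float64(50.0)), (280, np.float64(50.45)), (320, np.float64(49.53846153846154))] [[ 53.47  65.01]
 [ 53.56  36.26]
 [ 53.82   7.57]
 [ 53.58 -21.11]
 [ 54.34 -49.74]]
[[294.46 166.1 ]
 [195.17 165.98]]
```

Run:
```python
from h import *; import pickle
np.set_printoptions(precision=2,suppress=True)
w,d=pickle.load(open("p3.pkl","rb")); w1=pickle.load(open("w1.pkl","rb"))
def cross(g,c,lo,hi,thr):
    v=g[lo:hi,c].astype(float)-thr; i=np.where(v[:-1]*v[1:]<=0)[0]; return [lo+k+v[k]/(v[k]-v[k+1]) for k in i]
g1=w1["pixels"].astype(int).max(2)
for c in(205,225,285,300):
    print(c,g1[196:214,c]); 
    e=cross(g1,c,197,209,165)[:1]; print(e,cross(g1,c,197,216,200), cast(w1,[(c,r) for r in cross(g1,c,197,216,200)],.005)[:,:2]*1000)
g=w["pixels"].astype(int).max(2)
s28,c28=np.sin(np.radians(28)),np.cos(np.radians(28)); yaw=np.radians(73.1); X=np.array([np.cos(yaw),np.sin(yaw)]); Y=np.array([-X[1],X[0]])
bx=np.r_[X*c28,s28]; by=np.r_[Y,0]; bz=np.cross(bx,by); O=np.r_[X*.1193+Y*-.6478,.055]
for c in(190,210,285,310):
    r=cross(g,c,152,172,130); ra=rays(w,[(c,k) for k in r]); e=np.asarray(w["eye"]); t=((O+.005*bz-e)@bz)/(ra@bz); print("seated band",((e+ra*t[:,None]-O)@bx)*1000)
```

```text
205 [107 107 109 108 116 167 227 244 246 246 246 243 228 195 172 168 166 168]
[np.float64(200.9607843137255)] [np.float64(201.55), np.float64(208.84848484848484)] [[ 420.34 -291.14]
 [ 412.93 -292.48]]
225 [106 107 107 108 115 157 218 241 245 245 246 245 237 205 176 175 175 172]
[np.float64(201.13114754098362)] [np.float64(201.70491803278688), np.float64(209.17241379310346)] [[ 424.37 -310.48]
 [ 416.82 -311.96]]
285 [106 105 105 104 106 125 180 231 244 245 245 244 238 211 174 169 175 177]
[np.float64(201.72727272727272)] [np.float64(202.3921568627451), np.float64(209.2972972972973)] [[ 436.24 -368.56]
 [ 429.31 -370.25]]
300 [103 105 107 104 104 119 172 229 244 246 245 245 242 227 193 175 169 169]
[np.float64(201.8679245283019)] [np.float64(202.49122807017545), np.float64(209.7941176470588)] [[ 439.28 -383.08]
 [ 431.97 -384.95]]
seated band [-36.48 -36.48 -44.61]
seated band [-36.37 -44.51]
seated band [-35.94 -44.22]
seated band [-35.88 -43.9 ]
```

Run:
```python
from h import *; import pickle
np.set_printoptions(precision=2,suppress=True)
w,d=pickle.load(open("p3.pkl","rb")); g=cv2.GaussianBlur(w["pixels"],(1,3),0).astype(float).max(2)
yaw=np.radians(73.1); X=np.array([np.cos(yaw),np.sin(yaw)]); Y=np.array([-X[1],X[0]]); s28,c28=np.sin(np.radians(28)),np.cos(np.radians(28))
bx=np.r_[X*c28,s28]; by=np.r_[Y,0]; bz=np.cross(bx,by); O=np.r_[X*.1193+Y*-.6478,.055]
def onbed(uv,off):
    ra=rays(w,uv); e=np.asarray(w["eye"]); t=((O+off*bz-e)@bz)/(ra@bz); p=e+ra*t[:,None]-O; return np.c_[p@bx,p@by]*1000
def cr(r,lo,hi):
    v=g[r,lo:hi]; k=np.abs(np.diff(v)).argmax(); th=(v[max(k-3,0)]+v[min(k+4,len(v)-1)])/2
    for j in range(max(k-3,0),k+4):
        if (v[j]-th)*(v[j+1]-th)<=0: return lo+j+(v[j]-th)/(v[j]-v[j+1])
for r in range(80,156,12):
    l,q=cr(r,163,190),cr(r,305,335); P=onbed([(l,r),(q,r)],.005); print("blade",r,l,q,P[:,0],P[:,1],"width",P[0,1]-P[1,1])
for r in(56,62,70,100,130,150):
    q=cr(r,318+2,352); print("bed R",r,q,onbed([(q,r)],0))
for r in(56,62): print("bed L",onbed([(cr(r,108,130),r)],0))
# plate corner rib: rib top ends, pin
print(onbed([(250,r) for r in(114,)],.027))
print(g[95:175:1,250].astype(int))
```

```text
blade 80 169.58823529411765 329.43055555555554 [33.85 34.07] [ 60.4  -58.92] width 119.32180051083856
blade 92 171.75 327.4875 [24.44 24.66] [ 60.3 -59. ] width 119.30170435120436
blade 104 173.77142857142857 325.4756097560976 [14.53 14.74] [ 60.32 -59.02] width 119.34210005041112
blade 116 175.9 323.39473684210526 [4.07 4.28] [ 60.25 -59.  ] width 119.24754226096363
blade 128 177.97142857142856 321.34615384615387 [-6.98 -6.78] [ 60.23 -59.  ] width 119.22762581256563
blade 140 180.02941176470588 319.4 [-18.68 -18.48] [ 60.22 -59.09] width 119.31161650647961
blade 152 182.21428571428572 317.2638888888889 [-31.09 -30.89] [ 60.1  -59.02] width 119.12660901939515
bed R 56 345.8541666666667 [[ 49.94 -69.21]]
bed R 62 344.68 [[ 45.64 -69.2 ]]
bed R 70 343.1363636363636 [[ 39.73 -69.21]]
bed R 100 326.0882352941176 [[ 15.71 -60.26]]
bed R 130 321.25 [[-11.66 -60.5 ]]
bed R 150 349.48571428571427 [[-32.1 -89. ]]
bed L [[49.77 99.65]]
bed L [[45.47 99.77]]
[[17.58  0.36]]
[ 91  83  77  73  69  66  75  92 102  94  77  63  58  57  56  56  56  55
  54  51  48  45  44  45  45  44  43  44  44  43  43  46  52  53  49  44
  41  39  38  38  38  39  40  39  38  38  38  38  39  40  40  42  42  42
  41  42  43  43  43  43  43  43  43  44  44  45  45  45  45  45  45  46
  48  48  51  56  60  64  71  79]
```

The blade's width comes out constant along its length, so it is flat. It is square to about 0.2°. Its front is within about 0.5 mm of the ledge, and the 15 N reaction along the slope earlier confirms contact. Next I'll locate the keeper.

```bash
cat > bed.py <<'E'
from h import *
yaw=np.radians(73.1); X=np.array([np.cos(yaw),np.sin(yaw)]); Y=np.array([-X[1],X[0]]); s28,c28=np.sin(np.radians(28)),np.cos(np.radians(28))
bx=np.r_[X*c28,s28]; by=np.r_[Y,0]; bz=np.cross(bx,by); O=np.r_[X*.1193+Y*-.6478,.055]
def onbed(w,uv,off):
    ra=rays(w,uv); e=np.asarray(w["eye"]); t=((O+off*bz-e)@bz)/(ra@bz); p=e+ra*t[:,None]-O; return np.c_[p@bx,p@by]*1000
E
python3 - <<'E'
from bed import *; import pickle
np.set_printoptions(precision=4,suppress=True)
w,d=pickle.load(open("p3.pkl","rb")); g=w["pixels"].max(2)
for r in range(78,166,3): print(r,g[r,120:166:2])
def ax(th,z): return O+bx*(-.020+.048*np.sin(th))+by*(.085-.048*np.cos(th))+bz*z
for th in(1.2,1.3,1.4,1.5): print(th,proj(w,[ax(th,.0455),ax(th,.0155)]).round(1).tolist(), ax(th,.030))
print(proj(w,[O-.02*bx+.085*by+.0175*bz]))
E
```

```text
78 [180 185 186 186 186 186 187 187 184 179 182 183 186 185 184 186 187 186
 186 185 185 186 184]
81 [180 184 188 188 189 188 188 178 130 107 110 117 124 133 142 154 163 169
 178 187 188 189 188]
84 [177 177 187 189 189 188 188 165  95  82  81  82  79  87  95  98 100  97
 105 165 188 188 188]
87 [172 173 185 189 189 188 188 166  87  51  49  54  53  54  55  59  74  76
  79 151 187 186 188]
90 [173 172 181 191 192 190 180 116  56  50  49  50  52  51  50  51  51  60
  71 149 187 188 188]
93 [174 172 174 189 191 179 120  55  47  50  47  49  51  49  50  50  49  50
  68 147 188 189 190]
96 [181 176 172 182 175 117  53  46  49  47  47  48  49  47  47  48  48  47
  62 142 184 184 186]
99 [181 174 170 161 115  52  47  46  46  46  48  47  46  48  45  46  47  47
  61 137 182 183 184]
102 [180 174 159 106  49  43  44  45  46  47  45  47  45  46  45  45  46  52
  62 131 178 181 177]
105 [179 173 121  50  39  39  43  44  44  46  46  42  44  45  40  42  46  59
  57 111 165 156 138]
108 [183 170  92  40  37  41  38  42  44  42  42  43  44  42  43  43  56  59
  58  92 130 130 130]
111 [179 168  91  4
[... 1431 characters left out ...]
 115 103  82
  63  61  83 123 132]
156 [196 196 202 205 206 198 201 207 210 207 182 128 116 125 130 118  88  68
  67  89 118 130 132]
159 [213 209 209 213 218 217 215 211 205 198 193 185 174 162 130 105 106 112
 121 130 133 134 132]
162 [223 221 218 214 215 218 218 213 203 195 191 188 187 187 177 145 136 134
 135 135 136 134 135]
165 [200 200 201 201 203 203 202 201 198 193 192 192 184 186 184 163 137 134
 134 134 134 135 134]
1.2 [[149.4, 117.6], [159.2, 97.7]] [ 0.5921 -0.0471  0.0931]
1.3 [[142.1, 115.6], [152.6, 95.8]] [ 0.5881 -0.0445  0.0938]
1.4 [[134.8, 114.2], [146.0, 94.5]] [ 0.5839 -0.0422  0.0943]
1.5 [[127.4, 113.4], [139.4, 93.7]] [ 0.5795 -0.0404  0.0946]
[[147.9222 149.5678]]
```

Run:
```python
from bed import *
np.set_printoptions(precision=1,suppress=True)
s=robot.read_state(); R=Rn.from_rotvec(s["orientation"]).as_matrix(); print(R.round(3))
def tgt(th): return O+bx*(-.020+.048*np.sin(th))+by*(.085-.048*np.cos(th))+bz*.034-[0,0,.012]
print("approach",(tgt(1.4)-s["tool_pos"])@R*1000)
ths=np.linspace(1.4,0,15); P=np.array([tgt(t) for t in ths]); print(ths); print(np.diff(P,axis=0)@R*1000)
```

```text
[[ 0.3  1.  -0. ]
 [ 1.  -0.3  0. ]
 [ 0.  -0.  -1. ]]
approach [ 67.5 -76.5  68.8]
[1.4 1.3 1.2 1.1 1.  0.9 0.8 0.7 0.6 0.5 0.4 0.3 0.2 0.1 0. ]
[[-0.9  4.7  0.5]
 [-1.4  4.6  0.7]
 [-1.7  4.4  0.9]
 [-2.1  4.2  1.1]
 [-2.5  3.9  1.3]
 [-2.8  3.6  1.5]
 [-3.1  3.3  1.6]
 [-3.4  2.9  1.8]
 [-3.6  2.5  1.9]
 [-3.8  2.1  2. ]
 [-4.   1.6  2.1]
 [-4.1  1.2  2.2]
 [-4.2  0.7  2.2]
 [-4.2  0.2  2.2]]
```

Request:
play_rows(deltas=[20, -25, 0, 0, 42, 24, -26, 0, 0, 42, 23.5, -25.5, 0, 0, 42, 0, 0, 25, 0, 42, 0, 0, 25, 0, 42, 0, 0, 19, 0, 42, 0, 0, 0, 0, 42, 0, 0, 0, 0, 42], newtons=6)

```text
t: 9.92
tool_pos: [0.5823, -0.0436, 0.0845]
orientation: [-2.517, -1.874, 0.005]
force: [0.2, -1.7, 0.3]
opening: 0.0421
gripper_force: 0.0
```

Run:
```python
from bed import *
np.set_printoptions(precision=1,suppress=True)
s=robot.read_state(); R=Rn.from_rotvec(s["orientation"]).as_matrix()
t=O+bx*(-.020+.048*np.sin(1.4))+by*(.085-.048*np.cos(1.4))+bz*.034-[0,0,.012]
print((t-s["tool_pos"])@R*1000,s["force"])
```

```text
[-0.1  1.1 -1.3] [ 0.2 -1.7  0.3]
```

Close on the knob.

Request:
play_rows(deltas=[0, 1, -1, 0, 30, 0, 0, 0, 0, 10, 0, 0, 0, 0, 10, 0, 0, 0, 0, 10, 0, 0, 0, 0, 10, 0, 0, 0, 0, 10, 0, 0, 0, 0, 10])

```text
t: 10.5
tool_pos: [0.5857, -0.0451, 0.0885]
orientation: [2.52, 1.874, 0.002]
force: [0.0, 0.3, 6.4]
opening: 0.0159
gripper_force: 6.0
```

Request:
play_rows(deltas=[-0.9, 4.7, 0.5, 0, 10, -1.4, 4.6, 0.7, 0, 10, -1.7, 4.4, 0.9, 0, 10, -2.1, 4.2, 1.1, 0, 10, -2.5, 3.9, 1.3, 0, 10, -2.8, 3.6, 1.5, 0, 10, -3.1, 3.3, 1.6, 0, 10, 0, 0, 0, 0, 10])

```text
t: 11.17
tool_pos: [0.6086, -0.0679, 0.0792]
orientation: [2.521, 1.875, -0.0]
force: [-0.7, -1.4, 0.0]
opening: 0.0156
gripper_force: 6.0
```

Run:
```python
from bed import *
np.set_printoptions(precision=1,suppress=True)
s=robot.read_state(); R=Rn.from_rotvec(s["orientation"]).as_matrix()
t=O+bx*(-.020+.048*np.sin(.7))+by*(.085-.048*np.cos(.7))+bz*.034-[0,0,.012]
print((t-s["tool_pos"])@R*1000,s["force"])
```

```text
[ 1.  -2.6  1.1] [-0.7 -1.4  0. ]
```

Request:
play_rows(deltas=[-3.4, 2.4, 1.8, 0, 10, -3.6, 2.0, 1.9, 0, 10, -3.8, 1.6, 2.0, 0, 10, -4.0, 1.3, 2.1, 0, 10, -4.1, 0.9, 2.2, 0, 10, -4.2, 0.5, 2.2, 0, 10, -4.2, 0, 2.2, 0, 10, 0, 0, 0, 0, 10, 0, 0, 0, 0, 10])

```text
t: 11.92
tool_pos: [0.6101, -0.0966, 0.0653]
orientation: [2.519, 1.873, 0.003]
force: [9.2, 0.3, -7.5]
opening: 0.0156
gripper_force: 6.0
```

Run:
```python
from bed import *
np.set_printoptions(precision=1,suppress=True)
s=robot.read_state(); R=Rn.from_rotvec(s["orientation"]).as_matrix()
t=O+bx*(-.020)+by*(.085-.048)+bz*.034-[0,0,.012]
print((t-s["tool_pos"])@R*1000,s["force"])
```

```text
[ 0.8 -1.   1.6] [ 9.2  0.3 -7.5]
```

Request:
play_rows(deltas=[0, 1.5, 0.5, 0, 10, 0, 0, 0, 0, 10, -1.5, 0, 0.8, 0, 10, -1.5, 0, 0.8, 0, 10, 0, 0, 0, 0, 10])

```text
t: 12.33
tool_pos: [0.6096, -0.0995, 0.0635]
orientation: [2.52, 1.875, 0.0]
force: [2.3, -1.1, -0.6]
opening: 0.0158
gripper_force: 6.0
```

Run:
```python
from bed import *
np.set_printoptions(precision=1,suppress=True)
s=robot.read_state(); R=Rn.from_rotvec(s["orientation"]).as_matrix()
t=O+bx*(-.020)+by*(.085-.048)+bz*.034-[0,0,.012]
print((t-s["tool_pos"])@R*1000,s["force"])
```

```text
[ 3.6 -1.3 -0.1] [ 2.3 -1.1 -0.6]
```

Request:
play_rows(deltas=[-2, 0, 1, 0, 10, -2, 0, 1, 0, 10, 0, 0, 0, 0, 10])

```text
t: 12.58
tool_pos: [0.6087, -0.1024, 0.062]
orientation: [-2.52, -1.875, -0.002]
force: [1.2, 4.4, 3.1]
opening: 0.0157
gripper_force: 6.0
```

Run:
```python
from bed import *; import pickle
np.set_printoptions(precision=1,suppress=True)
s=robot.read_state(); R=Rn.from_rotvec(s["orientation"]).as_matrix()
t=O+bx*(-.020)+by*(.085-.048)+bz*.034-[0,0,.012]
print((t-s["tool_pos"])@R*1000,s["force"])
```

```text
[ 6.7 -1.4 -1.6] [1.2 4.4 3.1]
```

Along-slope reaction is about 5 N, so the arm has reached its stop. I'll release, lift and look.

Request:
play_rows(deltas=[0, 0, 0, 0, 20, 0, 0, 0, 0, 22, 0, 0, -5, 0, 22, 0, 0, -25, 0, 22, 0, 0, -35, 0, 30, -25, 10, -20, 0, 30, -25, 10, 0, 0, 30, 0, 0, 0, 0, 30, 0, 0, 0, 0, 30])

```text
t: 13.33
tool_pos: [0.6129, -0.158, 0.1468]
orientation: [2.522, 1.872, -0.0]
force: [-0.5, 0.6, 0.5]
opening: 0.0302
gripper_force: 0.0
```

Run:
```python
from bed import *; import pickle
np.set_printoptions(precision=1,suppress=True)
w=snap("wrist"); d=snap("scene"); pickle.dump((w,d),open("p4.pkl","wb")); print(robot.read_state()["tool_pos"])
cv2.imwrite("pics/p4.png",np.hstack([cv2.resize(w["pixels"][0:230,90:370],(440,361),interpolation=2),cv2.resize(d["pixels"][125:225,195:305],(360,361),interpolation=2)]))
def ax(th,z,r=.048): return O+bx*(-.020+r*np.sin(th))+by*(.085-r*np.cos(th))+bz*z
for th in(0,.1,.2): print(th,((proj(w,[ax(th,.0455),ax(th,.0155),ax(th,.0155,.056)])-[90,0])*1.571))
```

```text
[ 0.6 -0.2  0.1]
0 [[207.  202. ]
 [211.2 170.8]
 [227.2 170.8]]
0.1 [[205.8 192.5]
 [210.1 161.8]
 [226.3 160.3]]
0.2 [[203.6 182.9]
 [208.1 152.7]
 [224.2 149.6]]
```

View pics/p4.png

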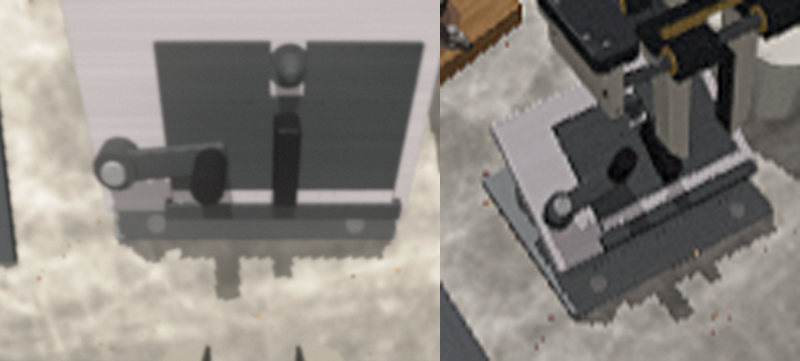

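Run:
```python
from bed import *; import pickle
np.set_printoptions(precision=2,suppress=True)
w,d=pickle.load(open("p4.pkl","rb")); g=w["pixels"].max(2).astype(int)
for c in range(174,236,4): print(c,g[86:124,c])
```

```text
174 [201 197 190 175 148 117  96  87  90  95 100 100  94  88  85  81  79  78
  78  80  79  80  82  83  81  81  81  80  82  90  98 111 125 134 139 141
 141 143]
178 [198 198 196 195 193 192 186 168 141 116 105 103  96  90  84  83  81  81
  82  81  79  78  77  80  78  76  76  77  92 115 132 141 142 140 143 140
 140 142]
182 [198 198 196 194 195 196 193 180 153 123 108  99  92  86  82  81  82  80
  80  80  80  79  81  79  77  79  78  85 104 128 139 142 142 141 140 140
 142 141]
186 [198 196 195 194 195 194 189 170 138 112  99  91  84  81  80  79  81  80
  79  79  80  79  78  77  78  76  81  98 130 151 153 145 144 141 140 141
 140 140]
190 [198 196 194 193 194 193 184 160 128 108 103  96  86  82  81  80  79  81
  80  79  79  76  76  76  76  77  78  91 116 133 140 140 141 141 138 141
 140 140]
194 [150 153 156 159 162 166 158 136 115 105 100  90  84  80  80  80  78  78
  76  76  76  79  75  76  76  76  82 106 134 144 141 142 141 140 140 138
 139 139]
198 [ 81  81  79  78  77  82  84  92  96  95  86  80  78  78  80  78  78  76
  77  76  75  75  75  73  74  73  77  89 102 105 103 103 107 10
[... 603 characters left out ...]
6 47 47 47 46 47]
218 [ 76  75  75  76  77  87  95 102  92  76  59  52  47  47  49  47  47  48
  47  47  47  47  48  48  46  49  50  46  45  46  45  44  46  44  47  45
  46  48]
222 [75 74 76 75 81 89 95 90 73 58 49 48 48 48 46 47 48 47 48 46 48 47 45 45
 44 47 48 45 45 44 43 44 43 43 44 46 46 45]
226 [75 76 76 76 83 94 97 89 71 56 49 46 43 47 46 43 45 45 48 43 44 46 45 44
 46 44 46 44 45 46 43 43 43 43 43 43 45 43]
230 [74 73 75 78 87 97 99 92 84 70 60 51 45 43 40 44 39 42 43 42 42 39 40 41
 41 42 43 41 41 42 39 42 41 43 41 43 45 47]
234 [ 75  73  72  72  72  72  71  72  68  67  67  66  62  63  56  57  54  48
  47  51  53  54  54  52  55  54  56  56  55  58  53  56  56  57  73 101
 123 134]
```

The arm's edges still show about 0.09 rad left, so it isn't quite at the stop. I'll push the knob from its upslope side with closed fingertips.

Run:
```python
from bed import *
np.set_printoptions(precision=1,suppress=True)
s=robot.read_state(); R=Rn.from_rotvec(s["orientation"]).as_matrix()
t=np.r_[X*(.1193-.0016)+Y*(-.6478+.036),.072]
print((t-s["tool_pos"])@R*1000)
```

```text
[ 89.  -19.1  73.7]
```

Request:
play_rows(deltas=[30, -6, 0, 0, 0, 30, -6, 0, 0, 0, 29, -7, 0, 0, 0, 0, 0, 0, 0, 0, 0, 0, 25, 0, 0, 0, 0, 25, 0, 0, 0, 0, 15, 0, 0, 0, 0, 8, 0, 0, 0, 0, 0, 0, 0, 0, 0, 0, 0, 0])

```text
t: 14.27
tool_pos: [0.62, -0.0654, 0.0733]
orientation: [-2.519, -1.875, 0.001]
force: [0.7, -0.1, 0.3]
opening: 0.0005
gripper_force: 0.0
```

```bash
python3 st.py
```

```text
14.2667 [ 0.62003746 -0.06540078  0.07325846] bed horiz -0.0016301049152402936 y 0.035527589410330185 [ 0.72410485 -0.12135718  0.32791486] [-0.00131875 -0.01478952 -0.0087971 ]
```

Request:
play_rows(deltas=[-2, 0, 1, 0, 0, -2, 0, 1, 0, 0, -2, 0, 1, 0, 0, -2, 0, 1, 0, 0, 0, 0, 0, 0, 0])

```text
t: 14.68
tool_pos: [0.6184, -0.074, 0.07]
orientation: [2.52, 1.874, 0.001]
force: [1.3, 0.4, 0.2]
opening: 0.0007
gripper_force: 0.4
```

Request:
play_rows(deltas=[-1.5, 0, 0.8, 0, 0, -1.5, 0, 0.8, 0, 0, 0, 0, 0, 0, 0])

```text
t: 14.93
tool_pos: [0.6182, -0.0752, 0.069]
orientation: [-2.52, -1.875, -0.004]
force: [0.0, 7.0, 6.6]
opening: 0.0005
gripper_force: 4.5
```

Request:
play_rows(deltas=[-1, 0, 0.5, 0, 0, -1, 0, 0.5, 0, 0, 0, 0, 0, 0, 0])

```text
t: 15.18
tool_pos: [0.6182, -0.0757, 0.0688]
orientation: [-2.519, -1.876, -0.008]
force: [0.1, 13.0, 10.4]
opening: 0.0004
gripper_force: 7.9
```

```bash
python3 st.py
```

```text
15.1833 [ 0.61821667 -0.07568666  0.06883356] bed horiz -0.012001077709880584 y 0.034279615068921965 [ 0.07614245 12.97577542 10.44345534] [ 2.27778193  0.06752148 -0.11831661]
```

Request:
play_rows(deltas=[5, 0, -3, 0, 0, 5, 0, -10, 0, 0, 0, 0, -35, 0, 0, 0, 0, -35, 0, 0, -30, 6, 0, 0, 0, -30, 7, 0, 0, 0, -28, 6, 5, 0, 0, 0, 0, 0, 0, 0, 0, 0, 0, 0, 0])

```text
t: 15.93
tool_pos: [0.6118, -0.1599, 0.1446]
orientation: [-2.523, -1.871, 0.001]
force: [0.5, -0.1, 0.2]
opening: 0.0004
gripper_force: 0.0
```

Run:
```python
from bed import *; import pickle
np.set_printoptions(precision=2,suppress=True)
w=snap("wrist"); d=snap("scene"); pickle.dump((w,d),open("p5.pkl","wb")); s=robot.read_state(); print(s["tool_pos"],s["force"])
for nm,f in(("before","p4.pkl"),("after","p5.pkl")):
    w=pickle.load(open(f,"rb"))[0]; g=w["pixels"].max(2).astype(int)
    # arm lower/upper edges on arm top plane z=15.5, sample where bed y 50..72
    U=[];Lw=[]
    for y in np.arange(.060,.072,.0015):
        P=[O+bx*x+by*y+bz*.0155 for x in np.arange(-.040,.010,.0004)]
        uv=proj(w,P).astype(np.float32); v=cv2.remap(w["pixels"].max(2),uv[:,0].reshape(1,-1),uv[:,1].reshape(1,-1),1).ravel().astype(float)
        dk=np.where(v<112)[0]; mid=[k for k in dk if 25<k<100]; U.append((y*1e3,(-.040+.0004*max(mid))*1e3)); Lw.append((y*1e3,(-.040+.0004*min(mid))*1e3))
    for n,E in(("up",U),("low",Lw)): E=np.array(E); k=np.polyfit(E[:,0],E[:,1],1); print(nm,n,"slope",k[0],"x at y=66",np.polyval(k,66))
    def back(c):
        v=g[:110,c].astype(float); i=[k for k in range(10,80) if v[k]>140>=v[k+1]][-1]; return (c,i+(v[i]-140)/(v[i]-v[i+1]))
    cols=[c for c in range(205,350,12) if not 250<c<290]
    try: print("blade back",onbed(w,[back(c) for c in cols],.005)[::2])
    except Exception as e: print(e)
```

```text
[ 0.61 -0.16  0.14] [-0.34 -0.   -0.43]
before up slope -0.11111111111111094 x at y=66 -9.133333333333336
before low slope -0.0793650793650799 x at y=66 -24.009523809523806
blade back [[ 36.79  48.02]
 [ 36.88  31.49]
 [ 37.01 -18.05]
 [ 37.01 -34.6 ]
 [ 37.   -51.19]]
after up slope -0.012698412698412523 x at y=66 -11.40952380952381
after low slope -0.028571428571428175 x at y=66 -25.57142857142857
blade back [[ 36.77  48.18]
 [ 36.81  31.85]
 [ 36.92 -17.1 ]
 [ 36.98 -33.44]
 [ 36.98 -49.81]]
```

The keeper arm now lies along the bed to within 0.02 rad. The blade hasn't moved, and its visible back face accounts for the apparent extra length, so it is home. I'll hand in.

```bash
python3 -c "
from plant import robot
print(robot.close_job())"
```

```text
the job is handed in; nothing more can be done
None
```

The notched blade is lying flat in the holder with the pin in its notch, and its front edge is against the ledge to within about 0.5 mm and square to about 0.2°. The keeper arm is swung in to its stop, everything is released, the plain blade was left alone, and I handed the job in at about 16 s; no verdict came back.

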